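Sweep the plywood offcuts into the scrap pen

ROBOT

A 6-joint arm with a two-finger parallel gripper is mounted at the origin on the work surface. World frame = base frame: x ahead of the robot, y to its left, z up, the work surface at z = 0. Lengths are in mm, angles in rad, forces in N, time in s.
With the tool pointing down it reaches from about 325 to 775 mm from the base axis. Payload 9.3 kg.
Tool frame: the origin (TCP) lies on the centre line of the jaws, within the pads' length; the fingertips stand 11 mm ahead of it and the grasp point (between the pads) lies 8 mm behind it (arm.finger_overhang is the distance from the TCP to the fingertips, in mm); z points along the fingers, y is the line along which they close (so a half turn about z gives the same grasp; the last joint's range is limited). The gripper opens to 85 mm and grips with 20 to 120 N. Pads are 22 mm wide; open, the fingers measure 114 mm over their backs; the gripper's body (76 mm by 85 mm) begins 54 mm behind the grasp point. The pads swing forward as they close: fully open they stand 13 mm farther back than shut.
Start: joints at [-1.414, 0.259, 0.021, 1.334, 0, 1.418], TCP at [167.671, -523.816, 242.279] pointing down, gripper open.
Joint ranges: [-3.04, 3.04], [-0.91, 1.82], [-1.04, 1.36], [-1.92, 1.95], [-1.52, 1.45], [-3.14, 3.14]. Speed limits (rad/s): [2.22, 2.22, 2.79, 3.14, 3.14, 3.14].

INTERFACE

Orientations are given as a 3x3 rotation matrix whose columns are the frame's x, y, z axes.
In Python, from plant import arm, vision, job, nets gives the robot as it stands.
- The arm moves only by the tool move_arm, never from a script. Its argument "deltas" is one flat list of numbers, 7 for each row, row after row: the turn, a rotation vector about the world's x, y, z in degrees, then the shift along the world's x, y, z in m, then the opening in per cent of the stroke, from 0 (shut) to 100 (fully open). A call has 1 to 12 rows; each row shifts and turns the commanded pose from where the row before left it; what a row does not reach is not made up. A row lasts 1/10 s, in which the tool goes at most 50 mm and 8.59 degrees, less where a joint would pass 70% of its speed; a pose out of reach is approached as far as the arm can. A call is refused whole if a number of a shift passes 0.05 or a number of a turn 8.59, either way. A call with a gripper value outside its range is refused whole. The fingers move at their own pace and stop on an object; the grip force is fixed at half the most. Time passes only in rows, so rows that do not move let the fingers close. It gives the time, the measured TCP pose, the force, the opening and the grip force at its end, in the units of the state.
- arm.observe(): the state, without advancing time (a new reading comes with each control period).
- vision.camera(name): name is "scene" or "side" or "wrist"; returns a dict with "pixels" (420x560x3 uint8, red, green, blue), "z_map" (420x560 float32, mm along the optical axis (not along the pixel's ray), 0 where there is no reading), "K" (3x3 intrinsics, pixels), "R" (3x3) and "t" (3): a world point X has camera coordinates R X + t. Camera axes: x right, y down, z forward; pixel columns grow to the right and rows downward; lengths in mm; the calibration is good to about 2 mm. A picture is of the moment at which its call begins.
- job.sign_off(): hands the job in; it is judged then, once.
Trained networks look in the newest picture that a camera, given by its name, has taken for a name from the list of things; names that differ only in an ending like _2 or _b are one class to them, and where a whole thing is asked for, a point or a joint stands for the part that bears it (a point fixed in the world has none). Each returns a list of dicts, best first, with "p" (0 to 1); they miss things now and then, are a little off and sometimes report something else, mostly with a low value. They report only what shows in the picture. A call takes as long as a camera call.
- nets.find_in(camera, label): "box" ([left, top, right, bottom] in pixels, round what is visible of it).
- nets.trace(camera, label): "pixels" (420x560 bool, what is visible of it) and "box" ([left, top, right, bottom] in pixels, round what is visible of it).
The state is a dict: "clock": time; "joint_positions": joint angles; "joint_vel": joint speeds; "joint_efforts": joint torques, N m; "position": TCP position; "orientation": TCP orientation; "ft_force": force on the tool from outside, world axes, zero at the start; "wrist_torque": the same for the moment, N m; "finger_gap": finger opening in mm; "finger_force": force on a finger pad.
Only numpy, scipy, OpenCV 4.12 (cv2) and the standard library are available. Lean on these libraries where they do the work, as an engineer would, in place of code of your own. Each camera call takes 0.05 s, during which the arm holds its last target. There are 200 camera calls.

TASK

Clear the three loose plywood offcuts (a disc, a hoop and a small rectangular plate) off the work area: push them with the fingertips along the tabletop, through the open side of the low three-sided scrap pen, until all three lie flat and wholly inside it. Do not pick up, carry or tip any of them, and leave the motors and every other loose thing where it stands.

Things in the scene. Friction and masses are not known exactly. Their poses are not given: they have to be found in the camera images.
- pen: Low three-sided fence of grey plastic fixed to the table, without a floor. Inside 200 mm wide (its y) and 130 mm deep (its x); walls 8 mm thick, 22 mm high. Origin: centre of the inside area at table level; z up. Inner faces: back wall at x = +65 mm, side walls at y = +-100 mm, running from x = -65 to +65 mm. The whole side at x = -65 mm is open, with no sill.
- disc: Round plywood offcut, 46 mm across, 10 mm thick, about 12 g, lying flat and loose. Origin: centre of its underside; z up. 
- hoop: Plywood hoop (flat ring), 54 mm outside, 28 mm hole, 10 mm thick, about 12 g, lying flat and loose. Origin: centre of its underside; z up. 
- plate: Rectangular plywood offcut, 56 mm (its x) by 32 mm (its y), 10 mm thick, about 13 g, lying flat and loose. Origin: centre of its underside; z up. 
- plate_c0 (a point): Corner 1 of the rectangular plate, at mid thickness, at (+28, +16) mm in the plate's x, y.
- plate_c1 (a point): Corner 2 of the rectangular plate, at mid thickness, at (+28, -16) mm in the plate's x, y.
- plate_c2 (a point): Corner 3 of the rectangular plate, at mid thickness, at (-28, -16) mm in the plate's x, y.
- plate_c3 (a point): Corner 4 of the rectangular plate, at mid thickness, at (-28, +16) mm in the plate's x, y.
- motor_mid: Small dark steel motor standing upright among the offcuts, 29 mm across, 36 mm high with its shaft; leave alone. Origin: centre of its underside; z up. 
- motor_back: Second motor, the same (29 mm across, 36 mm high), standing on the robot's right; leave alone. Origin: centre of its underside; z up. 
- propeller: Black two-bladed propeller lying flat, 66 mm tip to tip (its x), 12 mm wide, 9 mm high; leave alone. Origin: centre of its underside; z up. 
- battery: Blue battery pack lying flat, 70 (its x) x 35 x 20 mm; leave alone. Origin: centre of its underside; z up. 
- screwdriver: Screwdriver lying on the table, 160 mm long (its x), handle to its -x; leave alone. The origin lies on its underside.
- glue: White glue pot with an orange lid, 40 mm across, 55 mm high; leave alone. Origin: centre of its underside; z up. 
- screw_jar: Low clear jar with a black lid, 42 mm across, 45 mm high, near the robot; leave alone. Origin: centre of its underside; z up. 

How it is judged (in metres and radians):
At the end, for the whole second after the job is handed in: The disc, the hoop and all four corners of the plate are inside the pen: nothing sticks out of the line of its open side by more than 2 mm; all three lie flat on the table, at rest (x of disc in the frame of pen between -0.044 and 0.065 m and y of disc in the frame of pen between -0.1 and 0.1 m and x of hoop in the frame of pen between -0.04 and 0.065 m and y of hoop in the frame of pen between -0.1 and 0.1 m and x of plate_c0 in the frame of pen between -0.067 and 0.07 m and y of plate_c0 in the frame of pen between -0.105 and 0.105 m and x of plate_c1 in the frame of pen between -0.067 and 0.07 m and y of plate_c1 in the frame of pen between -0.105 and 0.105 m and x of plate_c2 in the frame of pen between -0.067 and 0.07 m and y of plate_c2 in the frame of pen between -0.105 and 0.105 m and x of plate_c3 in the frame of pen between -0.067 and 0.07 m and y of plate_c3 in the frame of pen between -0.105 and 0.105 m and height (world z) of each of disc, hoop, plate below 0.006 m and angle between each of disc, hoop, plate's own z axis and vertical below 0.15 rad and linear speed of each of disc, hoop, plate below 0.02 m/s); the robot touches nothing.
It fails at once if an offcut is lifted more than 12 mm (height (world z) of any of disc, hoop, plate above 0.012 m).
It fails at once if an offcut is tipped up (over 35 degrees) (angle between any of disc, hoop, plate's own z axis and vertical above 0.6 rad).
It fails at once if another loose thing (motor, propeller, battery, screwdriver, glue, jar) is moved more than 20 mm (distance of any of motor_mid, motor_back, propeller, battery, screwdriver, glue, screw_jar from where it was at the start of the episode above 0.02 m).
It fails at once if a motor, the glue pot or the jar is tipped over (angle between any of motor_mid, motor_back, glue, screw_jar's own z axis and vertical above 0.5 rad).
It also fails if it takes over 72 s, if anything falls off the work surface, if the arm or the gripper's body presses on something with over 40 N, if the wrist force passes 120 N, or if a joint passes its speed limit or range.

## Working session

There is one attempt and no reset: what is moved stays moved. The work goes in short steps, Python scripts to look and compute and a tool call to move; the robot and the scene stay as the last step left them, time stands still between calls to the robot, and variables do not carry over. Pictures are saved under pics/ and viewed, at most 10 in all, crops included, and the job is handed in when it is done.

Besides the shell and the picture viewer there is one more tool, called as name(argument=value, ...) on one line, values as JSON. move_arm: Moves the arm, as the interface text tells. Its arguments: {"type":"object","properties":{"deltas":{"type":"array","items":{"type":"number"}}},"required":["deltas"]}

```bash
mkdir -p pics; cat > h.py <<'E'
import numpy as np, cv2
from plant import arm, vision, job, nets
def pts(c,mask):
    v,u=np.nonzero(mask&(c["z_map"]>0)); z=c["z_map"][v,u]
    P=np.linalg.inv(c["K"])@np.vstack([u*z,v*z,z])
    return (c["R"].T@(P-np.array(c["t"]).reshape(3,1))).T
def onplane(c,uv,zp):
    d=c["R"].T@np.linalg.inv(c["K"])@np.array([uv[0],uv[1],1.]); o=-c["R"].T@np.array(c["t"])
    return o+d*(zp-o[2])/d[2]
def look(cam,names,save=None):
    c=vision.camera(cam)
    if save: cv2.imwrite(save,c["pixels"][:,:,::-1])
    for n in names:
        r=nets.trace(cam,n)
        for q in r[:2]:
            if q["p"]<.3: continue
            P=pts(c,q["pixels"])
            if len(P)<5: continue
            print(cam,n,round(q["p"],2),q["box"],"med",np.median(P,0).round(),"rng",np.percentile(P,2,0).round(),np.percentile(P,98,0).round(), "rect",[np.round(x) for x in cv2.minAreaRect(P[:,:2].astype(np.float32))])
    return c
E
python3 - <<'E'
from h import *
N=["pen","disc","hoop","plate","motor_mid","propeller","battery","screwdriver","glue","screw_jar"]
look("scene",N,"pics/scene.png"); look("side",N[:6],"pics/side.png")
E
```

```text
scene pen 0.84 [377.9, 200.1, 464.4, 282.2] med [635. 252.  16.] rng [458. 167.   1.] [680. 311.  25.] rect [array([546., 244.]), array([146., 266.]), np.float64(85.0)]
scene disc 0.57 [249.1, 202.4, 271.6, 219.2] med [498. -63.  11.] rng [471. -84.   2.] [513. -44.  14.] rect [array([489., -69.]), array([59., 46.]), np.float64(56.0)]
scene disc 0.49 [176.1, 220.0, 206.3, 244.4] med [ 578. -178.   11.] rng [ 549. -208.    2.] [ 600. -152.   14.] rect [array([ 567., -183.]), array([71., 45.]), np.float64(56.0)]
scene hoop 0.68 [256.1, 259.7, 284.1, 283.8] med [689. -19.  11.] rng [661. -43.   3.] [710.   6.  14.] rect [array([685., -19.]), array([53., 52.]), np.float64(5.0)]
scene plate 0.81 [177.0, 221.7, 207.4, 239.9] med [ 577. -179.   11.] rng [ 549. -207.    4.] [ 600. -153.   14.] rect [array([ 572., -180.]), array([61., 42.]), np.float64(40.0)]
scene plate 0.33 [263.7, 219.4, 278.7, 243.8] med [579. -32.  20.] rng [531. -47.   1.] [586. -21.  35.] rect [array([551., -35.]), array([72., 28.]), np.float64(6.0)]
scene motor_mid 0.57 [259.7, 222.8, 279.4, 243.1] med [579. -32.  20.
[... 1860 characters left out ...]
plate 0.84 [299.9, 267.7, 327.7, 295.1] med [ 571. -186.    9.] rng [ 547. -210.    1.] [ 595. -158.   11.] rect [array([ 574., -179.]), array([65., 35.]), np.float64(52.0)]
side motor_mid 0.76 [291.0, 218.0, 297.6, 232.4] med [570. -43.  22.] rng [559. -50.   3.] [580. -28.  33.] rect [array([570., -39.]), array([25., 22.]), np.float64(77.0)]
side propeller 0.74 [290.0, 216.7, 300.4, 232.6] med [570. -43.  21.] rng [558. -50.   1.] [583. -27.  32.] rect [array([571., -38.]), array([27., 24.]), np.float64(24.0)]
side propeller 0.52 [238.9, 285.8, 258.3, 314.6] med [ 441. -200.    5.] rng [ 422. -221.   -1.] [ 464. -174.    9.] rect [array([ 442., -196.]), array([65., 14.]), np.float64(47.0)]
```

View pics/scene.png

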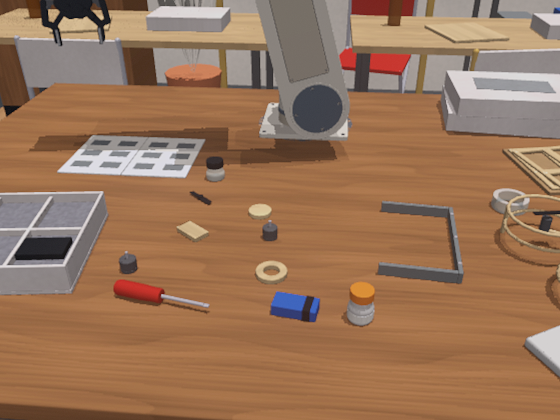

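View pics/side.png

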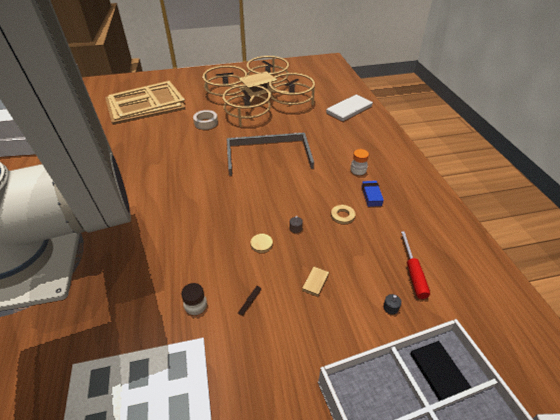

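```bash
python3 - <<'E'
from h import *
A=[]
for cam in("scene","side"):
    c=vision.camera(cam); q=nets.trace(cam,"pen")[0]; P=pts(c,cv2.dilate(q["pixels"].astype(np.uint8),np.ones((3,3)))>0)
    P=P[(P[:,2]>19)&(P[:,2]<26)]; A.append(P)
    print(cam,len(P),cv2.minAreaRect(P[:,:2].astype(np.float32)))
    c=cv2.convexHull(P[:,:2].astype(np.float32)); print(cv2.approxPolyDP(c,8,True)[:,0].round())
o=arm.observe(); print(o["orientation"],o["position"],arm.finger_overhang,o["finger_gap"],o["clock"])
look("scene",["motor_back","motor_mid"]);look("side",["motor_back"])
E
```

```text
scene 1000 ((567.7366943359375, 238.43548583984375), (137.90158081054688, 222.22952270507812), 84.6700439453125)
[[682. 295.]
 [470. 315.]
 [455. 181.]
 [668. 160.]]
side 313 ((567.306640625, 236.3439483642578), (138.53048706054688, 215.47769165039062), 84.58953857421875)
[[678. 293.]
 [469. 311.]
 [455. 178.]
 [668. 159.]]
[[ 9.52383695e-01  3.04902111e-01  7.22022121e-06]
 [ 3.04902111e-01 -9.52383694e-01 -4.30684300e-05]
 [-6.25523426e-06  4.32191312e-05 -9.99999999e-01]] [ 167.66763628 -523.83469355  242.28785643] 11.0 85.32181581473068 1.1
scene motor_back 0.58 [119.7, 252.4, 135.8, 276.2] med [ 698. -261.   21.] rng [ 681. -276.    2.] [ 704. -250.   34.] rect [array([ 679., -275.]), array([64., 26.]), np.float64(42.0)]
scene motor_mid 0.74 [262.4, 222.1, 278.2, 244.0] med [580. -33.  20.] rng [524. -47.   2.] [587. -21.  33.] rect [array([553., -36.]), array([70., 26.]), np.float64(6.0)]
side motor_back 0.52 [379.3, 295.6, 399.4, 319.3] med [ 687. -270.   22.] rng [ 676. -279.   -1.] [ 703. -253.   33.] rect [array([ 695., -260.]), array([45., 30.]), np.float64(55.0)]
```

move_arm(deltas=[0,0,6.02,0.0268,0.0337,-0.0118,40,0,0,6.02,0.0268,0.0337,-0.0118,40,0,0,6.02,0.0268,0.0337,-0.0118,40,0,0,6.02,0.0268,0.0337,-0.0118,40,0,0,6.02,0.0268,0.0337,-0.0118,40,0,0,6.02,0.0268,0.0337,-0.0118,40,0,0,6.02,0.0268,0.0337,-0.0118,40,0,0,6.02,0.0268,0.0337,-0.0118,40,0,0,6.02,0.0268,0.0337,-0.0118,40,0,0,6.02,0.0268,0.0337,-0.0118,40,0,0,6.02,0.0268,0.0337,-0.0118,40,0,0,6.02,0.0268,0.0337,-0.0118,40])

```text
clock: 2.55
position: [490.3, -117.8, 100.4]
orientation: [[-0.004, 1.0, 0.001], [1.0, 0.004, -0.0], [-0.0, 0.001, -1.0]]
ft_force: [0.6, -0.8, -0.4]
finger_gap: 34.3
finger_force: 0.0
```

```bash
python3 - <<'E'
from h import *
c=look("wrist",["disc","plate","hoop","propeller","motor_mid"],"pics/w1.png")
o=arm.observe(); print(o["orientation"].round(3) if hasattr(o["orientation"],"round") else o["orientation"],o["position"],o["finger_gap"],o["joint_positions"])
E
```

```text
wrist disc 0.59 [246.8, 103.5, 322.6, 177.8] med [491. -63.  10.] rng [470. -84.   9.] [511. -44.  12.] rect [array([491., -64.]), array([46., 45.]), np.float64(18.0)]
wrist plate 0.83 [366.8, 263.2, 440.5, 333.4] med [ 575. -175.   10.] rng [ 553. -199.    1.] [ 598. -152.   12.] rect [array([ 551., -158.]), array([ 47., 114.]), np.float64(51.0)]
wrist propeller 0.53 [247.7, 289.5, 254.0, 300.7] med [ 465. -174.    5.] rng [ 463. -180.    4.] [ 468. -170.    7.] rect [array([ 466., -175.]), array([10.,  5.]), np.float64(87.0)]
wrist motor_mid 0.75 [396.4, 66.0, 460.7, 118.7] med [569. -35.  24.] rng [558. -48.   3.] [583. -23.  36.] rect [array([572., -35.]), array([27., 28.]), np.float64(88.0)]
wrist motor_mid 0.69 [371.9, 261.7, 443.2, 332.0] med [ 575. -175.   10.] rng [ 554. -199.    3.] [ 597. -153.   12.] rect [array([ 550., -158.]), array([ 47., 112.]), np.float64(52.0)]
[[ 0.001  1.     0.   ]
 [ 1.    -0.001 -0.   ]
 [-0.     0.    -1.   ]] [ 489.02728107 -119.93652002  100.89542691] 34.26053864831304 [-4.07153396e-01  2.66111158e-01 -3.47140622e-01  9.57420535e-01
 -2.76946801e-04  1.16496756e+00]
```

View pics/w1.png

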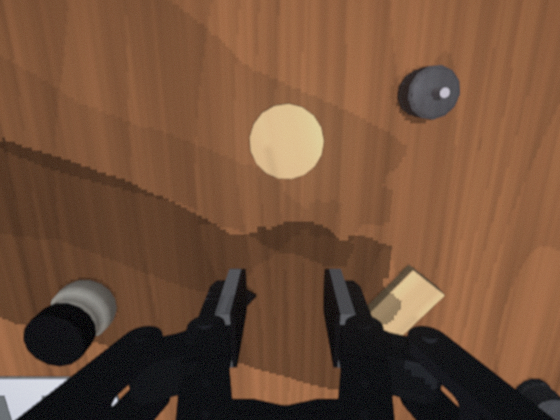

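move_arm(deltas=[0,0,0,0.0005,0,-0.03,40,0,0,0,0.0005,0,-0.03,40,0,0,0,0.001,0,-0.02,40,0,0,0,0,0,-0.007,40,0,0,0,0,0,0,40])

```text
clock: 3.35
position: [490.6, -120.2, 13.5]
orientation: [[0.002, 1.0, -0.001], [1.0, -0.002, 0.0], [0.0, -0.001, -1.0]]
ft_force: [0.2, 0.1, 1.1]
finger_gap: 34.2
finger_force: 0.0
```

```bash
python3 - <<'E'
from h import *
c=vision.camera("side"); o=arm.observe(); print(o["position"],o["ft_force"])
m=np.ones((420,560),bool); P=pts(c,m); k=(abs(P[:,0]-491)<45)&(abs(P[:,1]+120)<25)&(P[:,2]<80)
v,u=np.nonzero(c["z_map"]>0); u,v=u[k],v[k]
print(u.min(),u.max(),v.min(),v.max())
u0,v0=int(np.median(u))-40,int(np.median(v))-35
cv2.imwrite("pics/s2.png",cv2.resize(c["pixels"][v0:v0+70,u0:u0+80,::-1],None,fx=8,fy=8))
E
```

```text
[ 491.24537034 -120.2812407    14.2985513 ] [-0.0832409   0.02203292  0.7341489 ]
241 291 231 279
```

View pics/s2.png

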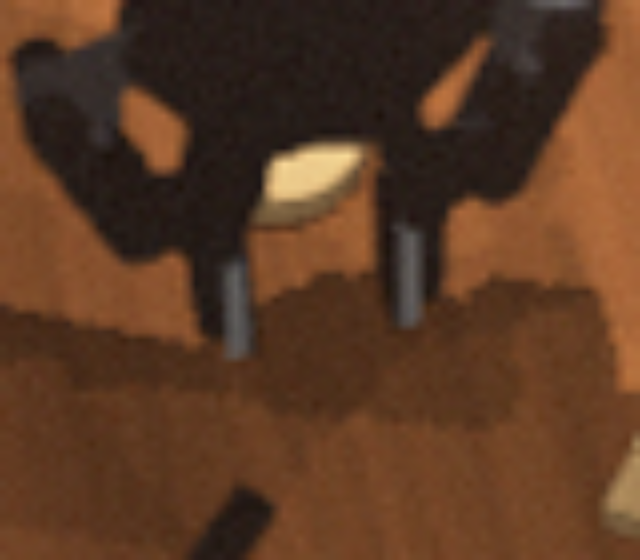

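move_arm(deltas=[0,0,0,0,0,-0.001,40,0,0,0,0,0,-0.001,40,0,0,0,0,0,-0.001,40,0,0,0,0,0,0,40])

```text
clock: 3.8
position: [491.4, -119.4, 10.9]
orientation: [[0.0, 1.0, 0.0], [1.0, -0.0, -0.0], [-0.0, 0.0, -1.0]]
ft_force: [-0.0, 0.4, 0.2]
finger_gap: 34.0
finger_force: 0.0
```

move_arm(deltas=[0,0,0,0,0,-0.001,40,0,0,0,0,0,-0.001,40,0,0,0,0,0,0,40])

```text
clock: 4.1
position: [491.5, -119.4, 10.1]
orientation: [[-0.0, 1.0, 0.001], [1.0, 0.0, -0.001], [-0.001, 0.001, -1.0]]
ft_force: [-5.7, 2.9, 20.9]
finger_gap: 34.1
finger_force: 10.2
```

move_arm(deltas=[0,0,0,0,0,0.004,40,0,0,0,0,0.01,0,40,0,0,0,0,0.01,0,40,0,0,0,0.001,0.012,0,40,0,0,0,0.001,0.015,0,40,0,0,0,0.0015,0.02,0,40,0,0,0,0.0015,0.02,0,40,0,0,0,0.0015,0.02,0,40,0,0,0,0.0015,0.02,0,40,0,0,0,0.0015,0.02,0,40,0,0,0,0.0015,0.02,0,40,0,0,0,0.0015,0.02,0,40])

```text
clock: 5.3
position: [503.4, 69.6, 12.5]
orientation: [[-0.001, 1.0, -0.0], [1.0, 0.001, 0.0], [0.0, -0.0, -1.0]]
ft_force: [0.2, -0.3, 0.6]
finger_gap: 34.2
finger_force: 0.0
```

```bash
python3 - <<'E'
from h import *
c=look("side",["disc"]);look("wrist",["disc"])
E
```

```text
side disc 0.74 [246.1, 187.9, 261.5, 201.8] med [504.  90.   9.] rng [490.  73.   1.] [520. 116.  11.] rect [array([506.,  95.]), array([47., 31.]), np.float64(80.0)]
wrist disc 0.77 [228.8, 167.5, 342.4, 278.5] med [503. 103.  10.] rng [483.  81.   7.] [523. 123.  12.] rect [array([503., 101.]), array([45., 45.]), np.float64(64.0)]
```

move_arm(deltas=[0,0,0,0.0015,0.02,0,40,0,0,0,0.0015,0.02,0,40,0,0,0,0.0015,0.02,0,40,0,0,0,0.0015,0.02,0,40,0,0,0,0.0015,0.02,0,40,0,0,0,0.0015,0.02,0,40,0,0,0,0.0015,0.018,0,40,0,0,0,0.001,0.012,0,40,0,0,0,0.001,0.008,0,40,0,0,0,0,-0.02,0,40,0,0,0,0,-0.03,0.02,40,0,0,0,0,-0.04,0.04,40])

```text
clock: 6.7
position: [514.7, 139.3, 66.6]
orientation: [[-0.001, 1.0, -0.005], [1.0, 0.001, -0.001], [-0.001, -0.005, -1.0]]
ft_force: [0.9, 1.1, -0.6]
finger_gap: 34.1
finger_force: 0.0
```

```bash
python3 - <<'E'
from h import *
c=look("side",["disc","hoop"]);look("wrist",["disc"]);look("scene",["disc","hoop"])
E
```

```text
side disc 0.56 [246.4, 149.9, 255.6, 162.7] med [523. 245.   8.] rng [510. 229.  -1.] [536. 273.  11.] rect [array([519., 208.]), array([154.,  26.]), np.float64(83.0)]
side hoop 0.84 [333.4, 206.7, 355.4, 226.8] med [682. -26.   8.] rng [659. -47.  -1.] [707.   2.  11.] rect [array([682., -22.]), array([50., 52.]), np.float64(6.0)]
side hoop 0.43 [183.1, 284.3, 208.2, 314.8] med [ 347. -194.   41.] rng [ 328. -203.    1.] [ 365. -167.   46.] rect [array([ 344., -173.]), array([62., 45.]), np.float64(90.0)]
wrist disc 0.88 [230.4, 0.3, 329.3, 70.0] med [516. 249.  10.] rng [495. 232.   7.] [537. 261.  12.] rect [array([516., 247.]), array([48., 33.]), np.float64(0.0)]
wrist disc 0.67 [157.7, 0.3, 560.0, 212.8] med [465. 211.  20.] rng [457. 162.   2.] [664. 258.  23.] rect [array([558., 210.]), array([ 91., 217.]), np.float64(85.0)]
scene disc 0.62 [261.4, 219.9, 275.2, 240.9] med [579. -33.  21.] rng [562. -47.   2.] [586. -21.  34.] rect [array([553., -36.]), array([67., 26.]), np.float64(5.0)]
scene disc 0.56 [409.6, 215.4, 435.6, 235.1] med [521. 253.  11.] rng [496. 233.   3.] [538. 275.  14.] rect [array([513., 251.]), array([55., 49.]), np.float64(40.0)]
scene hoop 0.58 [256.3, 261.6, 285.6, 283.2] med [690. -18.  11.] rng [659. -43.   1.] [710.   6.  14.] rect [array([679., -17.]), array([53., 68.]), np.float64(68.0)]
```

move_arm(deltas=[0,0,0,0.024,-0.032,0.006,40,0,0,0,0.024,-0.032,0.006,40,0,0,0,0.024,-0.032,0,40,0,0,0,0.024,-0.032,0,40,0,0,0,0.024,-0.032,0,40,0,0,0,0.024,-0.032,0,40,0,0,0,0.025,-0.027,0,40,0,0,0,0,0,0,40])

```text
clock: 7.9
position: [687.5, -81.6, 78.0]
orientation: [[0.002, 1.0, -0.0], [1.0, -0.002, -0.0], [-0.0, -0.0, -1.0]]
ft_force: [-0.6, 0.9, -0.6]
finger_gap: 33.7
finger_force: 0.0
```

```bash
python3 - <<'E'
from h import *
c=look("wrist",["hoop"]);o=arm.observe();print(o["position"])
E
```

```text
wrist hoop 0.63 [234.6, 84.0, 328.7, 180.8] med [684. -19.  10.] rng [660. -44.   8.] [708.   4.  12.] rect [array([684., -20.]), array([53., 53.]), np.float64(26.0)]
[685.0661151  -78.57244598  78.2613825 ]
```

move_arm(deltas=[0,0,0,-0.001,0,-0.03,40,0,0,0,-0.001,0,-0.025,40,0,0,0,0,0,-0.01,40,0,0,0,0,0.01,0,40,0,0,0,0,0.01,0,40,0,0,0,0,0.01,0,40,0,0,0,-0.003,0.015,0,40,0,0,0,-0.006,0.018,0,40,0,0,0,-0.006,0.018,0,40,0,0,0,-0.006,0.018,0,40,0,0,0,-0.006,0.018,0,40,0,0,0,-0.006,0.018,0,40])

```text
clock: 9.2
position: [649.6, 57.9, 15.1]
orientation: [[-0.0, 1.0, 0.0], [1.0, 0.0, 0.0], [0.0, 0.0, -1.0]]
ft_force: [-0.5, 0.5, 0.2]
finger_gap: 33.9
finger_force: 0.1
```

```bash
python3 - <<'E'
from h import *
c=look("wrist",["hoop"]);o=arm.observe();print(o["position"],o["ft_force"])
E
```

```text
wrist hoop 0.6 [223.0, 155.3, 348.9, 278.6] med [650.  92.  10.] rng [625.  66.   4.] [674. 115.  11.] rect [array([650.,  88.]), array([56., 57.]), np.float64(61.0)]
[649.07979107  59.15661451  15.10539438] [-0.01188137 -0.4508542  -0.19058191]
```

move_arm(deltas=[0,0,0,-0.006,0.015,-0.001,40,0,0,0,-0.006,0.015,-0.001,40,0,0,0,-0.006,0.015,0,40,0,0,0,-0.006,0.015,0,40,0,0,0,-0.005,0.015,0,40,0,0,0,-0.001,0.017,0,40,0,0,0,0.001,0.017,0,40,0,0,0,0.0015,0.018,0,40,0,0,0,0.0015,0.015,0,40,0,0,0,0.001,0.01,0,40,0,0,0,0.001,0.008,0,40,0,0,0,0,0,0,40])

```text
clock: 10.5
position: [626.4, 217.2, 12.9]
orientation: [[-0.001, 1.0, 0.0], [1.0, 0.001, 0.0], [0.0, 0.0, -1.0]]
ft_force: [0.1, 0.7, 0.7]
finger_gap: 34.2
finger_force: 0.0
```

```bash
python3 - <<'E'
from h import *
c=look("wrist",["hoop","disc","pen"]);o=arm.observe();print(o["position"],o["ft_force"])
E
```

```text
wrist hoop 0.74 [221.2, 155.4, 353.2, 280.1] med [626. 252.  10.] rng [602. 226.   3.] [650. 275.  11.] rect [array([625., 247.]), array([59., 54.]), np.float64(77.0)]
wrist disc 0.96 [0.0, 153.5, 78.3, 264.6] med [526. 254.  10.] rng [511. 233.   2.] [538. 275.  11.] rect [array([522., 248.]), array([53., 32.]), np.float64(73.0)]
wrist pen 0.71 [0.6, 56.5, 456.5, 335.0] med [656. 294.  22.] rng [540. 212.   4.] [678. 307.  24.] rect [array([609., 254.]), array([ 98., 158.]), np.float64(85.0)]
[626.30612589 215.62885992  13.03051205] [-0.58073202 -0.20529345  0.12907936]
```

move_arm(deltas=[0,0,0,0,-0.02,0,40,0,0,0,0,-0.03,0.03,40,0,0,4.8,-0.002,-0.037,0.04,40,0,0,4.8,-0.002,-0.037,0.03,40,0,0,4.8,-0.002,-0.037,0,40,0,0,4.8,-0.002,-0.037,0,40,0,0,4.8,-0.002,-0.037,0,40,0,0,4.8,-0.002,-0.037,0,40,0,0,4.8,-0.002,-0.037,0,40,0,0,4.8,-0.002,-0.037,0,40,0,0,4.8,-0.002,-0.037,0,40,0,0,4.8,-0.001,-0.037,0,40])

```text
clock: 11.9
position: [606.7, -202.8, 109.9]
orientation: [[-0.745, 0.667, 0.0], [0.667, 0.745, -0.0], [-0.0, 0.0, -1.0]]
ft_force: [0.8, 0.3, -0.4]
finger_gap: 33.8
finger_force: 0.0
```

```bash
python3 - <<'E'
from h import *
c=look("wrist",["plate"],"pics/w3.png");o=arm.observe();print(o["position"],o["orientation"])
q=nets.trace("wrist","plate")[0]["pixels"]; P=pts(c,q); P=P[P[:,2]>7]
print(P.mean(0),cv2.minAreaRect(P[:,:2].astype(np.float32)))
E
```

```text
wrist plate 0.75 [228.3, 132.4, 316.8, 190.3] med [ 572. -182.   10.] rng [ 548. -208.    2.] [ 596. -156.   12.] rect [array([ 574., -183.]), array([59., 35.]), np.float64(52.0)]
[ 606.81825871 -205.6170038   109.57407617] [[-7.41268941e-01  6.71208065e-01  3.01133531e-04]
 [ 6.71207275e-01  7.41268637e-01 -1.26573541e-03]
 [-1.07279266e-03 -7.36127330e-04 -9.99999154e-01]]
[ 572.47920652 -181.89023298   10.28589502] ((572.8954467773438, -182.39312744140625), (56.17345428466797, 32.231388092041016), 51.79398727416992)
```

View pics/w3.png

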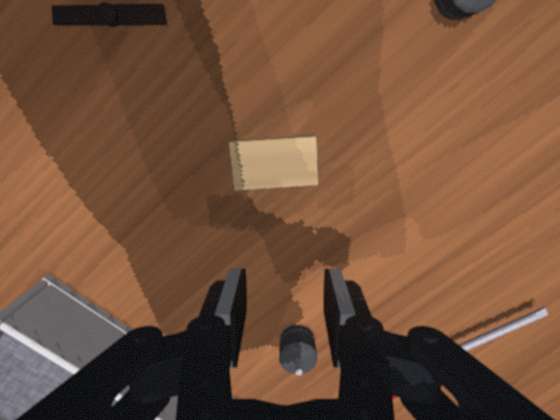

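```bash
python3 - <<'E'
import numpy as np
n=lambda t:np.array([-np.sin(t),np.cos(t)])
C=np.array([572.5,-182.]);t=np.radians(52)
T=C-27*n(t);print(C-45*n(t),T); C=C+12*n(t);print("push12",C-27*n(t)-T);T=C-27*n(t)
for i in range(13):
    t2=t-np.radians(4);C=C+11*n((t+t2)/2);t=t2;N=C-27*n(t);print((N-T).round(1),C.round(),end=' ');T=N
print(T)
E
```

```text
[ 607.96048391 -209.70476639] [ 593.77629035 -198.62285983]
push12 [-9.45612904  7.3879377 ]
[-9.6  5.6] [ 555. -168.] [-9.2  6.3] [ 547. -160.] [-8.8  6.9] [ 539. -152.] [-8.3  7.5] [ 533. -143.] [-7.7  8.1] [ 526. -134.] [-7.1  8.6] [ 521. -124.] [-6.5  9.1] [ 516. -115.] [-5.9  9.5] [ 512. -104.] [-5.2  9.9] [509. -94.] [-4.5 10.2] [506. -83.] [-3.8 10.5] [504. -72.] [-3.  10.7] [503. -61.] [-2.3 10.9] [502. -50.] [502.473889  -77.4251956]
```

move_arm(deltas=[0,0,4,0.001,-0.004,-0.04,40,0,0,0,0,0,-0.04,40,0,0,0,0,0,-0.017,40,0,0,0,0,0,0,40])

```text
clock: 12.45
position: [607.5, -203.5, 11.9]
orientation: [[-0.787, 0.616, -0.002], [0.616, 0.787, 0.001], [0.002, -0.0, -1.0]]
ft_force: [-0.3, -0.3, -0.8]
finger_gap: 34.1
finger_force: 0.0
```

move_arm(deltas=[0,0,0,0,-0.004,0.001,40,0,0,0,-0.0078,0.006,0,40,0,0,0,-0.0078,0.006,0,40,0,0,0,-0.0078,0.006,0,40,0,0,-4,-0.0096,0.0056,0,40,0,0,-4,-0.0092,0.0063,0,40,0,0,-4,-0.0088,0.0069,0,40,0,0,-4,-0.0083,0.0075,0,40,0,0,-4,-0.0077,0.0081,0,40])

```text
clock: 13.35
position: [540.3, -155.4, 13.9]
orientation: [[-0.527, 0.85, -0.0], [0.85, 0.527, 0.0], [0.0, 0.0, -1.0]]
ft_force: [0.2, -0.2, -0.1]
finger_gap: 34.1
finger_force: 0.0
```

```bash
cat > p.py <<'E'
from h import *
c=vision.camera("wrist");o=arm.observe();print(o["position"],o["orientation"][:,0])
q=nets.trace("wrist","plate")[0]; P=pts(c,q["pixels"]); P=P[(P[:,2]>7)&(P[:,2]<14)]
print(q["p"],P.mean(0),cv2.minAreaRect(P[:,:2].astype(np.float32)))
E
python3 p.py
```

```text
[ 538.97999609 -154.13016361   13.80020877] [-0.5242917   0.85153723  0.00159785]
0.65 [ 523.85142394 -132.0451504    10.27693263] ((524.4588012695312, -132.90145874023438), (56.16131591796875, 32.61370086669922), 31.593120574951172)
```

Tracking as planned (plate at (524,-132), 32°). Continue the arc.

move_arm(deltas=[0,0,-4,-0.0071,0.0086,0,40,0,0,-4,-0.0065,0.0091,0,40,0,0,-4,-0.0059,0.0095,0,40,0,0,-4,-0.0052,0.0099,0,40,0,0,-4,-0.0045,0.0102,0,40,0,0,-4,-0.0038,0.0105,0,40,0,0,-4,-0.003,0.0107,0,40,0,0,-4,-0.0023,0.0109,0,40])

```text
clock: 14.25
position: [503.1, -76.6, 13.9]
orientation: [[0.001, 1.0, 0.0], [1.0, -0.001, -0.0], [-0.0, 0.0, -1.0]]
ft_force: [0.7, 0.7, -0.8]
finger_gap: 34.0
finger_force: 0.0
```

```bash
python3 p.py
```

```text
[502.46457156 -75.22692147  13.82935006] [4.35604669e-03 9.99990305e-01 6.43278776e-04]
0.74 [500.86894731 -48.29837091  10.22031339] ((500.8392639160156, -49.38593673706055), (32.57697296142578, 56.19204330444336), 89.93052673339844)
```

move_arm(deltas=[0,0,0,0,0.015,0,40,0,0,0,0,0.018,0,40,0,0,0,0,0.018,0,40,0,0,0,0,0.018,0,40,0,0,0,0.002,0.018,0,40,0,0,0,0.003,0.018,0,40,0,0,0,0.003,0.018,0,40,0,0,0,0.003,0.018,0,40,0,0,0,0.003,0.018,0,40,0,0,0,0.003,0.018,0,40,0,0,0,0.003,0.018,0,40])

```text
clock: 15.45
position: [523.4, 119.1, 13.8]
orientation: [[-0.003, 1.0, 0.0], [1.0, 0.003, -0.0], [-0.0, 0.0, -1.0]]
ft_force: [0.6, -0.4, 0.3]
finger_gap: 33.8
finger_force: 0.1
```

```bash
python3 p.py
```

```text
[523.79519329 121.09422365  13.82065477] [-0.00355031  0.99999301  0.00117651]
0.27 [464.30823239 205.48009833  10.57182116] ((464.2142333984375, 204.05010986328125), (52.30630874633789, 1.8617953062057495), 84.81464385986328)
```

move_arm(deltas=[0,0,0,0.002,0.015,0,40,0,0,0,0.002,0.015,0,40,0,0,0,0.002,0.015,0,40,0,0,0,0.002,0.012,0,40,0,0,0,0,0.01,0,40,0,0,0,0,0,0,40,0,0,0,0,-0.03,0,40,0,0,0,0,-0.04,0.03,40,0,0,0,0,-0.05,0.04,40,0,0,0,0.02,-0.02,0.04,40,0,0,0,0.02,0,0.05,40,0,0,0,0,0,0.03,40])

```text
clock: 16.75
position: [571.8, 54.5, 194.5]
orientation: [[0.002, 1.0, 0.004], [1.0, -0.002, -0.0], [-0.0, 0.004, -1.0]]
ft_force: [1.4, -0.9, -0.4]
finger_gap: 34.5
finger_force: 0.0
```

```bash
python3 - <<'E'
from h import *
for cam in("wrist","side"): look(cam,["disc","hoop","plate","motor_mid"],f"pics/{cam}9.png")
E
```

```text
wrist disc 0.75 [193.8, 0.8, 268.2, 10.6] med [530. 201.  10.] rng [503. 199.   3.] [557. 205.  12.] rect [array([529., 202.]), array([56.,  8.]), np.float64(2.0)]
wrist plate 0.75 [192.2, 0.0, 263.1, 10.2] med [529. 201.  10.] rng [503. 199.   3.] [557. 205.  12.] rect [array([529., 202.]), array([56.,  8.]), np.float64(2.0)]
wrist motor_mid 0.95 [268.8, 260.4, 300.4, 296.4] med [572. -29.  23.] rng [559. -47.   1.] [585. -21.  36.] rect [array([573., -41.]), array([29., 42.]), np.float64(11.0)]
side disc 0.73 [242.8, 146.9, 255.8, 159.7] med [515. 250.   9.] rng [496. 232.   5.] [534. 273.  11.] rect [array([515., 253.]), array([45., 40.]), np.float64(80.0)]
side hoop 0.7 [246.0, 153.2, 266.5, 169.5] med [527. 208.   8.] rng [501. 197.  -1.] [554. 230.  11.] rect [array([528., 220.]), array([57., 47.]), np.float64(4.0)]
side hoop 0.59 [280.0, 145.2, 301.3, 158.7] med [625. 244.   8.] rng [601. 222.  -1.] [650. 272.  10.] rect [array([626., 248.]), array([52., 51.]), np.float64(78.0)]
side plate 0.61 [243.5, 155.4, 267.1, 166.8] med [526. 208.   8.] rng [501. 197.  -0.] [554. 230.  11.] rect [array([528., 213.]), array([55., 35.]), np.float64(0.0)]
side motor_mid 0.62 [289.1, 216.9, 299.2, 231.1] med [569. -42.  22.] rng [558. -50.   4.] [580. -27.  32.] rect [array([570., -37.]), array([27., 24.]), np.float64(78.0)]
```

View pics/wrist9.png

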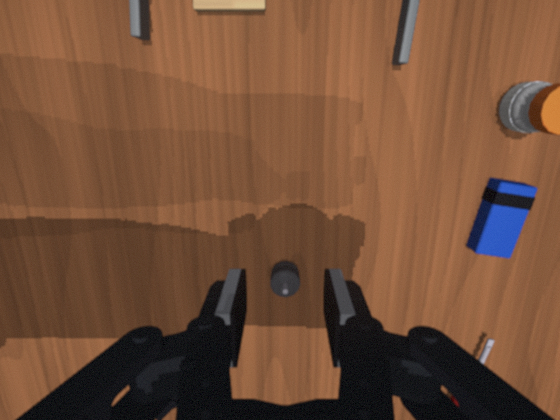

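View pics/side9.png

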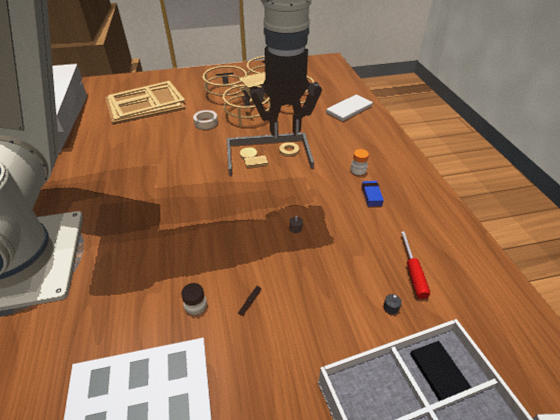

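The side view shows the disc at (248,153), the plate at (256,161) and the hoop at (290,149). All three are flat and well inside the pen, and the arm is clear of everything. The plate's rear edge is at y≈197 mm and the pen's open line is at about 172 mm.

```bash
python3 -c "
from plant import job; print(job.sign_off())"
```

```text
the job is handed in; nothing more can be done
None
```

I pushed the disc, hoop and plate into the scrap pen and handed the job in at about 17 s on the clock; the last images showed all three lying flat inside, the other loose things where they started, and the arm clear, but the sign-off call returned no verdict.

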